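# Press a contact link down and slide it under the drag spring

### The job

The contact link lies on the sprung bed of its guide, standing too high for the gate. With closed fingertips press the link down firmly on its bed and, keeping it pressed, slide it through under the gate and its leaf spring until the blade is fully home against the end stop, so that the bed springs up behind it; then let go and move away. Do not grip or lift the link, and leave the other things where they are.

Things in the scene. Friction and masses are not known exactly. Their poses are not given: they have to be found in the camera images.
- guide: Fixed slide guide, base 215 x 98 mm; origin: on the desk under the channel's middle line, 103 mm from the base's rear end, z up, x = direction in which the link slides, y across. Two grey rails along x, tops 26 mm above the desk, 53 mm apart inside. Fixed floor 12 mm above the desk from x = -26 mm to the end stop (face at x = 99 mm). Rear wall at x = -93 mm. Over the rear corners, x = -99 to -70 mm, two keepers 40 mm high leave 44 mm free between them.
- gate_mid (a point): Middle of the gate's underside: dark steel bar across the channel at guide x = 38 to 46 mm, underside 26.5 mm, top 34.5 mm above the desk. The leaf spring hangs from its far side and slopes down to a free end at guide x = 73 mm, 21 mm above the desk.
- link: Loose, smooth contact link, 120 x 50 mm, about 0.16 kg; origin: on the middle line of its underside, 55 mm from its rear end, x towards its blade (the guide's x). Rear (x = -55 to -4 mm): black block 50 mm wide, 18 mm high. Front (x = -4 to 65 mm): copper blade 36 mm wide, 12 mm high. Underside 18 mm above the desk at the start, 12 mm when pressed down; to pass the gate it must go down at least 3.5 mm. Home: origin at guide x = 34 mm.
- link_press (a point): Middle of the flat press area on top of the black block, at link x = -28 mm, 18 mm above the link's underside (30 mm above the desk when pressed down). The area is 45 mm long; ahead of it a rib across the block, 6 mm high, at link x = -10 to -4 mm: tips pressing behind it push the link on by the rib. Rib and block stay before the gate (8 mm left when home).
- stop_face (a point): Foot of the end stop's face, in the middle of the channel, at guide x = 99 mm, 12 mm above the desk.
- bed (a joint): Sprung bed: steel plate 64 x 50 mm at guide x = -91 to -27 mm, under the link at the start. Value = how far it is pressed down: 0 (up, top 18 mm above the desk) to 0.0058 m (hard stop, level with the fixed floor). It pushes back with 6 N at the top, 10 N at the bottom. It comes up behind the link once the link is home and released.
- leaf (a joint): Lift angle of the leaf spring in rad: 0 free, about 0.12 with the blade under it, which it then presses with about 4 N.
- spare_fuse: Bystander: lying porcelain cartridge fuse 25x75x25 mm beside the guide; origin at the centre of its underside. Leave it alone.
- small_fuse: Bystander: lying porcelain cartridge fuse 21x60x21 mm beside the guide; origin at the centre of its underside. Leave it alone.
- pilot: Bystander: pilot lamp standing on its lens, 31 mm across, 57 mm high, beside the guide; origin at the centre of its underside. Leave it alone.
- grey_tape: Bystander: roll of tape, 62 mm across, 19 mm high; origin at the centre of its underside. Leave it alone.
- fuse_3: Bystander: standing cartridge fuse 27 mm across, 80 mm high; origin at the centre of its underside. Leave it alone.
- knob_insulator_1: Bystander: brown porcelain knob insulator, 45 mm across, 42 mm high; origin at the centre of its underside. Leave it alone.

How it is judged (in metres and radians):
On the way, in this order (a step that is already met when the one before it is completed fails the run):
1. the link is pressed well down on its sprung bed, before it reaches the gate (value of joint bed above 0.0035 m and x of link in the frame of guide below -0.015 m and contact force between the fingers and link above 3 N), for 0.05 s.
2. the pressed link's blade passes under the leaf spring and lifts it (value of joint leaf above 0.06 rad and x of link in the frame of guide above 0.012 m and contact force between the fingers and link above 1 N), for 0.05 s.
At the end, for the whole second after the job is handed in: The link lies flat on the fixed floor (within 2 mm and 3 degrees), its blade under the lifted leaf spring and within 3 mm of the end stop, at rest, with the sprung bed up again behind it (within 2 mm of its top) (x of link in the frame of guide between 0.031 and 0.036 m and z of link in the frame of guide between 0.009 and 0.014 m and y of link in the frame of guide between -0.004 and 0.004 m and angle between the x axis of link and the x axis of guide, either way round below 0.07 rad and angle between link's own z axis and vertical below 0.05 rad and value of joint leaf above 0.06 rad and value of joint bed below 0.002 m and linear speed of link below 0.01 m/s); the robot touches nothing.
It fails at once if the link is lifted or tipped out of its guide (z of link in the frame of guide above 0.03 m or angle between link's own z axis and vertical above 0.4 rad).
It fails at once if another loose thing is displaced by more than 20 mm (distance of any of spare_fuse, small_fuse, pilot, grey_tape, fuse_3, knob_insulator_1 from where it was at the start of the episode above 0.02 m).
It also fails if it takes over 38 s, if anything falls off the work surface, if the arm or the gripper's body presses on something with over 40 N, if the wrist force passes 120 N, or if a joint passes its speed limit or range.

### The arm

A 7-joint arm with a two-finger parallel gripper is mounted at the origin on a cart in front of the work surface, level with it; the furniture and walls round the work are solid. World frame = base frame: x ahead of the robot, y to its left, z up, the work surface at z = 0. Lengths are in m, angles in degrees, forces in N, time in s.
With the tool pointing down it reaches from about 0.4 to 0.85 m from the base axis. Payload 4.5 kg.
Tool frame: the origin (TCP) lies on the centre line of the jaws, within the pads' length; the fingertips stand ctrl.finger_overhang ahead of it and the grasp point (between the pads) lies 11 mm behind it (ctrl.finger_overhang is the distance from the TCP to the fingertips, in m); x points along the fingers, z is the direction in which the jaws open and shut, and the axes are right-handed (so a half turn about x gives the same grasp; the last joint's range is limited). The gripper opens to 85 mm and grips with 20 to 120 N. Pads are 22 mm wide; open, the fingers measure 114 mm over their backs; the gripper's body (76 mm by 85 mm) begins 54 mm behind the grasp point. The pads swing forward as they close: fully open they stand 13 mm farther back than shut.
Start: joints at [-73.121, 39.483, -11.15, 89.685, 9.013, 51.709, -12.324], TCP at [0.161, 0.604, 0.239] pointing down, gripper open.
Joint ranges: [-172.22, 172.22], [-26.19, 119.32], [-84.43, 86.54], [7.71, 146.69], [-57.33, 237.33], [2.42, 119.75], [-152.13, 152.13]. Speed limits (degrees/s): [147.25, 147.25, 180, 180, 180, 180, 180].

### API

Orientations are given as [roll, pitch, yaw] about the fixed x, y, z axes, in that order (R = Rz(yaw) Ry(pitch) Rx(roll)).
In Python, from workcell import ctrl, viewer gives the robot as it stands.
- The arm moves only by the tool send_rows, never from a script. Its arguments are lists of equal length, an entry for each row: "fingers": the closure, from -1 (fully open) to 1 (shut); "xyz": the shift along the world's x, y, z in cm, a list of three; "delta_rot": the turn, a rotation vector about the world's x, y, z in degrees, a list of three. In form: {"fingers": [fingers, ...], "xyz": [[tx, ty, tz], ...], "delta_rot": [[ax, ay, az], ...]}. A call has 1 to 10 rows; each row shifts and turns the commanded pose from where the row before left it; what a row does not reach is not made up. A row lasts 1/12 s, in which the tool goes at most 41.7 mm and 7.16 degrees, less where a joint would pass 70% of its speed; a pose out of reach is approached as far as the arm can. A call is refused whole if a number of a shift passes 4.17 or a number of a turn 7.16, either way. A call with a gripper value outside its range is refused whole. The fingers move at their own pace and stop on an object; "grip_force" is the grip in N (left out, the last holds). Time passes only in rows, so rows that do not move let the fingers close. It gives the time, the measured TCP pose, the force and the opening at its end, in the units of the state.
- ctrl.sense(): the state, without advancing time (a new reading comes with each control period).
- viewer.grab_frame(name): name is "scene" or "top" or "wrist"; returns a dict with "image" (420x560x3 uint8, red, green, blue), "range_z" (420x560 float32, m along the optical axis (not along the pixel's ray), 0 where there is no reading), "K" (3x3 intrinsics, pixels), "R" (3x3) and "t" (3): a world point X has camera coordinates R X + t. Camera axes: x right, y down, z forward; pixel columns grow to the right and rows downward; lengths in m; the calibration is good to about 2 mm. A picture is of the moment at which its call begins.
- ctrl.sign_off(): hands the job in, once; it reports no verdict.
The state is a dict: "clock": time; "q": joint angles; "qvel": joint speeds; "effort": joint torques, N m; "ee_pos": TCP position; "tool_rot": TCP orientation; "force": force on the tool from outside, world axes, zero at the start; "wrist_torque": the same for the moment, N m; "finger_gap": finger opening in m.
Only numpy, scipy, OpenCV 4.12 (cv2) and the standard library are available. Lean on these libraries where they do the work, as an engineer would, in place of code of your own. Each camera call takes 0.05 s, during which the arm holds its last target.

## Working session

There is one attempt and no reset: what is moved stays moved. The work goes in short steps, Python scripts to look and compute and a tool call to move; the robot and the scene stay as the last step left them, time stands still between calls to the robot, and variables do not carry over. Pictures are saved under pics/ and viewed, and the job is handed in when it is done.

Besides the shell and the picture viewer there is one more tool, called after ">>>" by a JSON object that holds its "fn" and its "kwargs", one argument or row to a line. send_rows: Moves the arm, as the interface text tells. Its arguments: {"type":"object","properties":{"fingers":{"type":"array","items":{"type":"number"}},"xyz":{"type":"array","items":{"type":"array","items":{"type":"number"}}},"delta_rot":{"type":"array","items":{"type":"array","items":{"type":"number"}}},"grip_force":{"type":"number"}},"required":["fingers","xyz","delta_rot"]}

```bash
mkdir -p pics; ls; python3 - <<'E'
from workcell import ctrl, viewer
import cv2,numpy as np
print(ctrl.sense(), ctrl.finger_overhang)
for n in ["scene","top"]:
    f=viewer.grab_frame(n)
    np.savez(f"pics/{n}0.npz",**f)
    cv2.imwrite(f"pics/{n}0.png",f["image"][:,:,::-1])
    print(n,f["K"],f["R"],f["t"])
E
```

```text
pics
{'clock': 0.0, 'q': array([-73.12105784,  39.5327536 , -11.14476556,  89.74874535,
         9.01224592,  51.70803579, -12.32315605]), 'qvel': array([-0.0339483 ,  0.06890841, -0.09168082,  0.00985243,  0.02360122,
        0.02609839,  0.02097612]), 'effort': array([-4.25319868e-04, -5.39609277e+01, -1.26657799e+00, -1.58540332e+01,
        9.14037810e-03,  9.40367725e-03, -3.07797691e-06]), 'ee_pos': array([0.16103132, 0.60321384, 0.23847067]), 'tool_rot': array([-175.95655326,   89.89231811, -100.89270931]), 'force': array([ 0.15607608,  0.50799327, -0.35021748]), 'wrist_torque': array([-0.01363136, -0.01541921, -0.02659891]), 'finger_gap': 0.08541817745245557} 0.008
scene [[395.5910056   0.        288.342888 ]
 [  0.        395.5910056 210.7649513]
 [  0.          0.          1.       ]] [[ 0.80789789 -0.58928762  0.00641124]
 [-0.36946043 -0.51493623 -0.77352419]
 [ 0.45912961  0.62255986 -0.63373435]] [-0.37940543  0.23955666  0.96572338]
top [[420.98487604   0.         288.09950404]
 [  0.         420.98487604 208.89298243]
 [  0.           0.           1.        ]] [[-0.02657826 -0.99939073  0.02262233]
 [-0.99664308  0.02473862 -0.07804209]
 [ 0.0774349  -0.02462061 -0.99669336]] [0.03544452 0.50857853 1.25667053]
```

View pics/scene0.png

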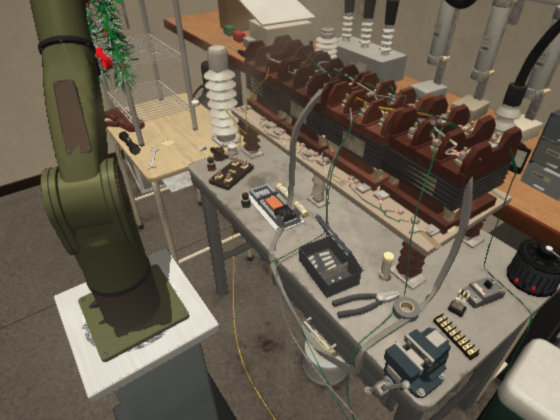

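View pics/top0.png

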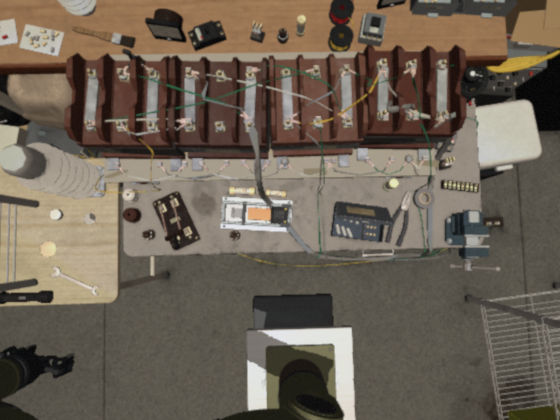

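```bash
python3 - <<'E'
import cv2,numpy as np
f=np.load("pics/top0.npz"); im=f["image"][:,:,::-1]
c=im[170:260,200:320]; cv2.imwrite("pics/top0c.png",cv2.resize(c,None,fx=6.6,fy=6.6,interpolation=cv2.INTER_CUBIC))
f=np.load("pics/scene0.npz"); im=f["image"][:,:,::-1]
c=im[150:250,210:340]; cv2.imwrite("pics/scene0c.png",cv2.resize(c,None,fx=6,fy=6,interpolation=cv2.INTER_CUBIC))
E
```

```text
(no output)
```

View pics/top0c.png

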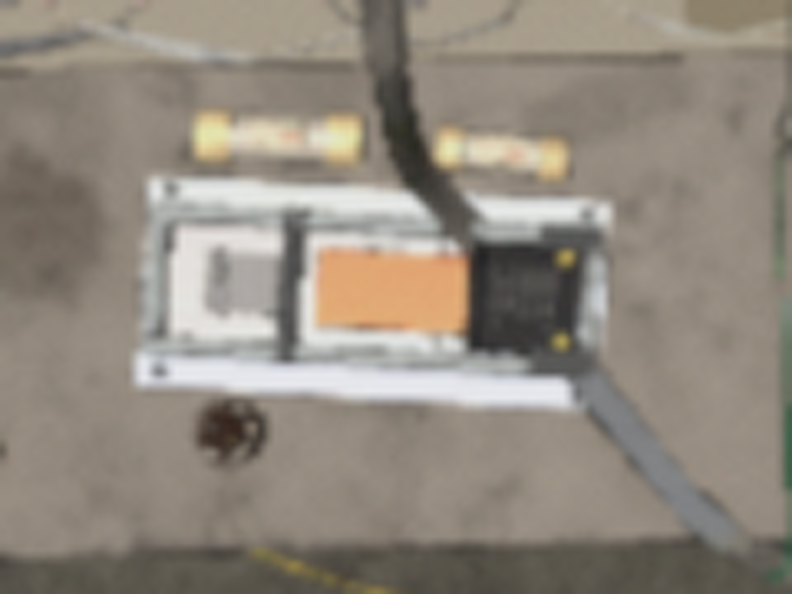

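View pics/scene0c.png

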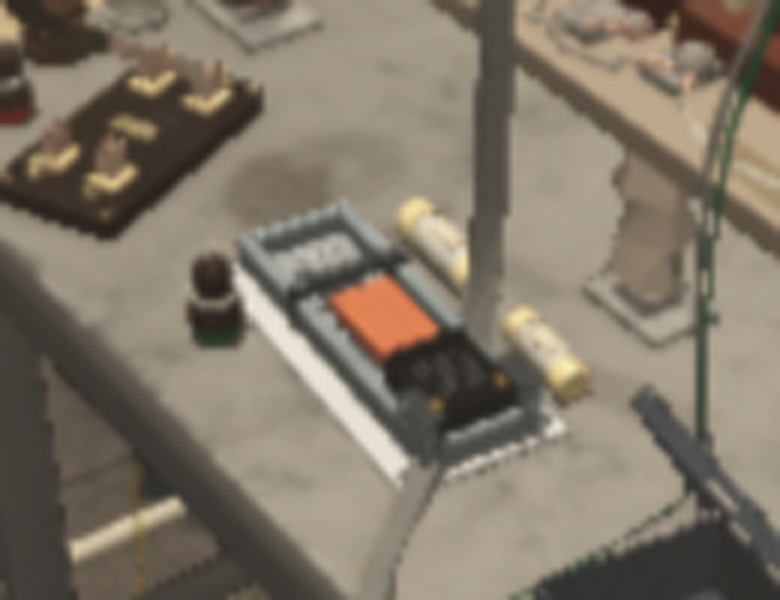

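```bash
cat > h.py <<'E'
import numpy as np
def world(f,us,vs,z=None):
    K,R,t=f["K"],f["R"],f["t"]; out=[]
    C=-R.T@t
    for u,v in zip(us,vs):
        ray=np.array([(u-K[0,2])/K[0,0],(v-K[1,2])/K[1,1],1])
        if z is None: d=f["range_z"][int(round(v)),int(round(u))]
        else:
            w=R.T@ray; d=(z-C[2])/w[2]
        out.append(R.T@(ray*d)+C)
    return np.array(out)
def cloud(f):
    K,R,t=f["K"],f["R"],f["t"]; d=f["range_z"]
    v,u=np.mgrid[:d.shape[0],:d.shape[1]]
    P=np.stack([(u-K[0,2])/K[0,0]*d,(v-K[1,2])/K[1,1]*d,d],-1)
    W=(P-t)@R
    W[d<=0]=np.nan
    return W
E
python3 - <<'E'
import numpy as np
from h import *
np.set_printoptions(precision=3,suppress=True)
f=np.load("pics/top0.npz")
# cable points crop->full
for cu,cv in [(385,20),(390,100),(430,180),(465,225),(520,300),(600,400),(660,470),(720,530),(170,190),(160,370),(600,215),(570,395),(565,258),(560,340),(390,290),(280,140),(500,155),(230,430)]:
    u,v=200+cu/6.6,170+cv/6.6
    print((cu,cv),world(f,[u],[v])[0], f["range_z"][int(v)-1:int(v)+2,int(u)-1:int(u)+2].round(3).tolist())
g=np.load("pics/scene0.npz")
print('scene cable')
for u,v in [(318,95),(305,110),(295,140),(292,170),(291,200),(280,236),(275,245),(273,260),(280,290),(300,320),(340,350),(465,200),(460,250)]:
    print((u,v),world(g,[u],[v])[0])
E
```

```text
(385, 20) [0.575 0.098 0.299] [[1.003999948501587, 0.996999979019165, 1.0], [1.0049999952316284, 1.0, 1.0019999742507935], [1.0049999952316284, 1.003999948501587, 1.003000020980835]]
(390, 100) [0.551 0.098 0.258] [[1.0329999923706055, 1.034999966621399, 1.0390000343322754], [1.0429999828338623, 1.0399999618530273, 1.0429999828338623], [1.0479999780654907, 1.0499999523162842, 1.0490000247955322]]
(430, 180) [0.542 0.09  0.062] [[1.2120000123977661, 1.2239999771118164, 1.2430000305175781], [1.2200000286102295, 1.2350000143051147, 1.2410000562667847], [1.2269999980926514, 1.2309999465942383, 1.2410000562667847]]
(465, 225) [0.524 0.075 0.033] [[1.2589999437332153, 1.2669999599456787, 1.2669999599456787], [1.2580000162124634, 1.2630000114440918, 1.2690000534057617], [1.2690000534057617, 1.2660000324249268, 1.2680000066757202]]
(520, 300) [0.489 0.051 0.041] [[1.2610000371932983, 1.2589999437332153, 1.2589999437332153], [1.2549999952316284, 1.2580000162124634, 1.253000020980835], [1.2589999437332153, 1.2569999694824219, 1.2580000162124634]]
(600, 400) [0.443 0.015 0.015] [[1.276999950408
[... 2468 characters left out ...]
812, 1.281000018119812, 1.2799999713897705]]
(230, 430) [0.434 0.182 0.049] [[1.2380000352859497, 1.2369999885559082, 1.2389999628067017], [1.2450000047683716, 1.2419999837875366, 1.2369999885559082], [1.2450000047683716, 1.2430000305175781, 1.2309999465942383]]
scene cable
(318, 95) [0.638 0.096 0.355]
(305, 110) [0.596 0.099 0.321]
(295, 140) [0.56  0.095 0.24 ]
(292, 170) [0.553 0.096 0.14 ]
(291, 200) [0.54  0.083 0.04 ]
(280, 236) [ 0.442  0.004 -0.001]
(275, 245) [ 0.402 -0.028  0.011]
(273, 260) [ 0.373 -0.06  -0.007]
(280, 290) [ 0.351 -0.124 -0.057]
(300, 320) [ 0.355 -0.212 -0.096]
(340, 350) [ 0.387 -0.337 -0.106]
(465, 200) [ 0.674 -0.376  0.269]
(460, 250) [ 0.824 -0.345  0.001]
```

```bash
python3 - <<'E'
import numpy as np
from h import *
from scipy.spatial.transform import Rotation as Ro
np.set_printoptions(precision=4,suppress=True)
f=np.load("pics/top0.npz")
c=np.array([(150,180),(611,203),(577,407),(135,385)])
# resize: pixel center map
p=(c+0.5)/6.6-0.5+np.array([200,170])
W=world(f,p[:,0],p[:,1],0.009); print(W, [np.linalg.norm(W[i]-W[(i+1)%4]) for i in range(4)])
d=W[0]-W[1]; print(np.degrees(np.arctan2(d[1],d[0]))); d=W[3]-W[2]; print(np.degrees(np.arctan2(d[1],d[0])))
print(Ro.from_euler('xyz',[-175.9566,89.8923,-100.8927],degrees=True).as_matrix())
for n in ["top","scene"]:
    g=np.load(f"pics/{n}0.npz"); Wc=cloud(g).reshape(-1,3)
    m=(Wc[:,0]>0.25)&(Wc[:,0]<0.7)&(Wc[:,1]>-0.2)&(Wc[:,1]<0.3)&(Wc[:,2]>0.065)&(Wc[:,2]<0.6)
    Q=Wc[m]; Q=Q[np.lexsort((Q[:,1].round(2),Q[:,2].round(2)))]
    print(n,len(Q)); 
    import collections
    cells=collections.Counter(map(tuple,(Q/0.03).round().astype(int)*3))
    for k in sorted(cells): print(k,cells[k],end='; ')
    print()
E
```

```text
[[0.552  0.2219 0.009 ]
 [0.5361 0.009  0.009 ]
 [0.442  0.0273 0.009 ]
 [0.4574 0.2302 0.009 ]] [np.float64(0.2135370447341145), np.float64(0.09584867256207502), np.float64(0.2035026620644549), np.float64(0.09493863184991308)]
85.73610796748267
85.66329245381736
[[-0.0004 -0.9662  0.2577]
 [-0.0018  0.2577  0.9662]
 [-1.     -0.0001 -0.0019]]
top 13784
(np.int64(45), np.int64(-21), np.int64(15)) 4; (np.int64(45), np.int64(-18), np.int64(15)) 22; (np.int64(45), np.int64(-15), np.int64(15)) 4; (np.int64(48), np.int64(-21), np.int64(9)) 4; (np.int64(48), np.int64(-21), np.int64(12)) 7; (np.int64(48), np.int64(-21), np.int64(15)) 5; (np.int64(48), np.int64(-18), np.int64(9)) 8; (np.int64(48), np.int64(-18), np.int64(12)) 54; (np.int64(48), np.int64(-18), np.int64(15)) 40; (np.int64(48), np.int64(-15), np.int64(9)) 1; (np.int64(48), np.int64(-15), np.int64(12)) 52; (np.int64(48), np.int64(-15), np.int64(15)) 52; (np.int64(48), np.int64(-12), np.int64(12)) 31; (np.int64(48), np.int64(-12), np.int64(15)) 46; (np.int64(51), np.int64(-21), np.int64(6)) 2; (np.int64(51), np.int64(-21), np.int
[... 28227 characters left out ...]
; (np.int64(69), np.int64(9), np.int64(21)) 3; (np.int64(69), np.int64(9), np.int64(39)) 27; (np.int64(69), np.int64(12), np.int64(36)) 6; (np.int64(69), np.int64(15), np.int64(36)) 59; (np.int64(69), np.int64(15), np.int64(39)) 48; (np.int64(69), np.int64(18), np.int64(36)) 11; (np.int64(69), np.int64(21), np.int64(33)) 17; (np.int64(69), np.int64(21), np.int64(36)) 65; (np.int64(69), np.int64(21), np.int64(39)) 46; (np.int64(69), np.int64(24), np.int64(36)) 2; (np.int64(69), np.int64(27), np.int64(21)) 1; (np.int64(69), np.int64(27), np.int64(33)) 13; (np.int64(69), np.int64(27), np.int64(36)) 53; (np.int64(69), np.int64(27), np.int64(39)) 43; (np.int64(69), np.int64(30), np.int64(39)) 15;
```

>>> {"fn": "send_rows", "kwargs": {
  "fingers": [1,1,1,1,1,1,1,1,1,1],
  "xyz": [
    [1.4,-2.0,0],
    [1.4,-2.0,0],
    [1.4,-2.0,0],
    [1.4,-2.0,0],
    [1.4,-2.0,0],
    [1.4,-2.0,0],
    [1.4,-2.0,0],
    [1.4,-2.0,0],
    [1.4,-2.0,0],
    [1.4,-2.0,0]
  ],
  "delta_rot": [
    [0,0,1],
    [0,0,1],
    [0,0,1],
    [0,0,1],
    [0,0,1],
    [0,0,1],
    [0,0,1],
    [0,0,1],
    [0,0,1],
    [0,0,1.7]
  ],
  "grip_force": 30
}}

```text
clock: 0.93
ee_pos: [0.3016, 0.4026, 0.2391]
tool_rot: [157.6, 90.0, -116.6]
force: [0.7, -0.2, -0.6]
finger_gap: -0.0003
```

>>> {"fn": "send_rows", "kwargs": {
  "fingers": [1,1,1,1,1,1,1,1,1,1],
  "xyz": [
    [1.2,-2.6,0.2],
    [1.2,-2.6,0.2],
    [1.2,-2.6,0.2],
    [1.2,-2.6,0.2],
    [1.2,-2.6,0.2],
    [1.2,-2.6,0.2],
    [1.2,-2.6,0.2],
    [1.2,-2.6,0.2],
    [1.2,-2.6,0.2],
    [1.2,-2.6,0.2]
  ],
  "delta_rot": [
    [0,0,0],
    [0,0,0],
    [0,0,0],
    [0,0,0],
    [0,0,0],
    [0,0,0],
    [0,0,0],
    [0,0,0],
    [0,0,0],
    [0,0,0]
  ]
}}

```text
clock: 1.77
ee_pos: [0.4213, 0.1424, 0.2593]
tool_rot: [112.9, 90.0, -161.4]
force: [-0.2, -0.1, 0.3]
finger_gap: -0.0001
```

```bash
cat > snap.py <<'E'
import sys,cv2,numpy as np
from workcell import ctrl, viewer
from scipy.spatial.transform import Rotation as Ro
tag=sys.argv[1]
np.set_printoptions(precision=4,suppress=True)
for n in sys.argv[2:]:
    f=viewer.grab_frame(n); np.savez(f"pics/{n}{tag}.npz",**f); cv2.imwrite(f"pics/{n}{tag}.png",f["image"][:,:,::-1])
s=ctrl.sense(); print(s["clock"],s["ee_pos"],s["force"],s["q"].round(1)); print(Ro.from_euler('xyz',s["tool_rot"],degrees=True).as_matrix())
E
python3 snap.py 1 wrist scene
```

```text
1.8667 [0.4228 0.1386 0.2591] [-0.2617  0.2465  0.2208] [-11.6  25.3 -18.4 117.6  12.6  39.   47. ]
[[ 0.0001 -0.9966  0.083 ]
 [-0.0031  0.083   0.9965]
 [-1.     -0.0004 -0.0031]]
```

View pics/wrist1.png

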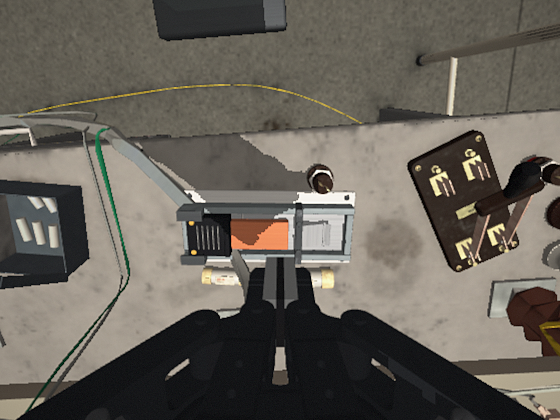

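View pics/scene1.png

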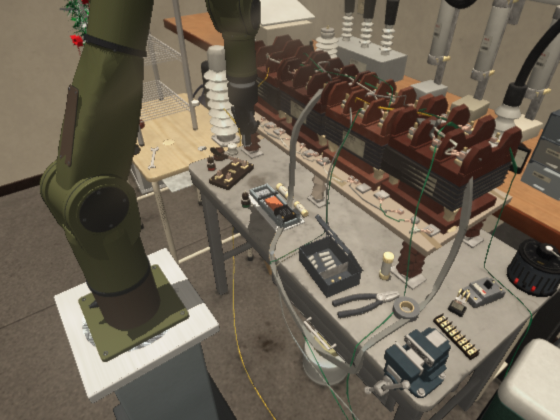

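```bash
python3 - <<'E'
import cv2,numpy as np
f=np.load("pics/wrist1.npz"); im=f["image"][:,:,::-1]
c=im[180:275,170:365]; cv2.imwrite("pics/wrist1c.png",cv2.resize(c,None,fx=4,fy=4,interpolation=cv2.INTER_CUBIC))
print(f["K"],-f["R"].T@f["t"],f["R"])
E
```

```text
[[330.94683009   0.         279.8438834 ]
 [  0.         330.94683009 205.98351825]
 [  0.           0.           1.        ]] [0.33771013 0.14838376 0.39387196] [[ 0.07449032  0.99722105  0.00116989]
 [ 0.94376359 -0.07087601  0.32293479]
 [ 0.32212029 -0.02295142 -0.94642049]]
```

View pics/wrist1c.png

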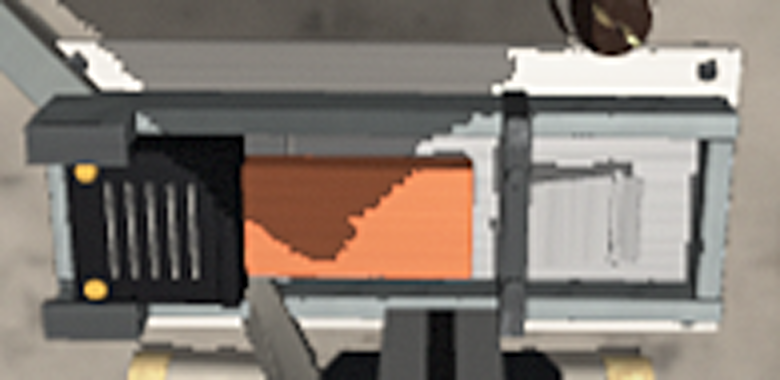

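```bash
python3 - <<'E'
import numpy as np
from h import *
np.set_printoptions(precision=4,suppress=True)
f=np.load("pics/wrist1.npz")
def w(cu,cv,z):
    return world(f,[(cu+.5)/4-.5+170],[(cv+.5)/4-.5+180],z)[0]
P={}
for name,cu,cv,z in [("gateL_top",501,120,.0345),("gateR_top",527,120,.0345),("gateL_bot",500,330,.0345),("gateR_bot",524,330,.0345),
 ("blade_tl",473,157,.030),("blade_bl",472,277,.030),("rib_t",244,137,.042),("rib_b",242,303,.042),
 ("keepT_in_front",133,163,.040),("keepB_in_front",143,300,.040),("keepB_out_front",142,338,.040),("keepT_rear_in",27,163,.040),
 ("frontbase_t",741,50,.009),("frontbase_b",717,330,.009),("railT_front_out",738,105,.026),("stop_t",696,140,.026),("stop_b",690,285,.026)]:
    p=w(cu,cv,z); P[name]=p; 
a=np.radians(85.7); d=np.array([np.cos(a),np.sin(a)]); n=np.array([-np.sin(a),np.cos(a)])
o=np.array([.4963,.1143])
for k,p in P.items(): print(k,p, "guide xy mm",(np.array([d@(p[:2]-o),n@(p[:2]-o)])*1000).round(1))
E
```

```text
gateL_top [0.4657 0.1566 0.0345] guide xy mm [39.9 33.6]
gateR_top [0.4663 0.1641 0.0345] guide xy mm [47.4 33.6]
gateL_bot [0.5334 0.1522 0.0345] guide xy mm [ 40.6 -34.2]
gateR_bot [0.534  0.1595 0.0345] guide xy mm [ 47.9 -34.2]
blade_tl [0.4783 0.1478 0.03  ] guide xy mm [32.  20.5]
blade_bl [0.5172 0.1449 0.03  ] guide xy mm [ 32.1 -18.5]
rib_t [0.4627 0.0836 0.042 ] guide xy mm [-33.2  31.2]
rib_b [0.5147 0.0766 0.042 ] guide xy mm [-36.2 -21.1]
keepT_in_front [0.4689 0.0505 0.04  ] guide xy mm [-65.7  22.5]
keepB_in_front [0.5125 0.0469 0.04  ] guide xy mm [-66.  -21.2]
keepB_out_front [0.525  0.0448 0.04  ] guide xy mm [-67.2 -33.9]
keepT_rear_in [0.4667 0.0202 0.04  ] guide xy mm [-96.   22.5]
frontbase_t [0.4578 0.231  0.009 ] guide xy mm [113.5  47.1]
frontbase_b [0.5526 0.2231 0.009 ] guide xy mm [112.7 -48. ]
railT_front_out [0.4693 0.2265 0.026 ] guide xy mm [109.8  35.3]
stop_t [0.4794 0.214  0.026 ] guide xy mm [98.2 24.4]
stop_b [0.5269 0.2116 0.026 ] guide xy mm [ 99.3 -23.2]
```

>>> {"fn": "send_rows", "kwargs": {
  "fingers": [1,1,1,1,1,1,1,1,1,1],
  "xyz": [
    [0,-1.4,0],
    [0,-1.4,0],
    [0,-1.4,0],
    [0,-1.4,0],
    [0,-1.4,0],
    [0.7,-1.4,-1.2],
    [0.7,0,-1.2],
    [0.7,0,-1.2],
    [0.7,0,-1.2],
    [0.7,0,-1.2]
  ],
  "delta_rot": [
    [0,-3.5,0],
    [0,-3.5,0],
    [0,-3.5,0],
    [0,-3.5,0],
    [0,0,0],
    [0,0,0],
    [0,0,0],
    [0,0,0],
    [0,0,0],
    [0,0,0]
  ]
}}

```text
clock: 2.7
ee_pos: [0.4563, 0.0607, 0.1987]
tool_rot: [-85.6, 76.0, 0.2]
force: [1.2, 0.1, 0.0]
finger_gap: -0.0
```

>>> {"fn": "send_rows", "kwargs": {
  "fingers": [1,1],
  "xyz": [
    [0,0,0],
    [0,0,0]
  ],
  "delta_rot": [
    [0,0,0],
    [0,0,0]
  ]
}}

```text
clock: 2.87
ee_pos: [0.4556, 0.0604, 0.1988]
tool_rot: [-85.8, 76.1, -0.0]
force: [-0.2, -0.1, -0.3]
finger_gap: -0.0001
```

```bash
python3 snap.py 2 wrist scene
```

```text
2.9667 [0.4556 0.0603 0.1997] [ 0.3527 -0.5582 -0.0919] [-16.6  28.5   1.  132.9  32.9   6.1  37.6]
[[ 0.2416 -0.9677  0.0712]
 [ 0.0004  0.0735  0.9973]
 [-0.9704 -0.241   0.0181]]
```

View pics/wrist2.png

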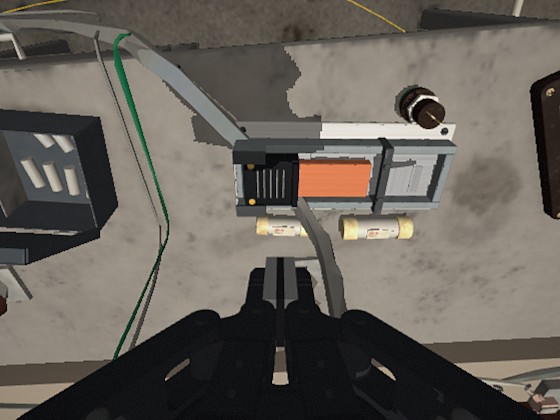

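View pics/scene2.png

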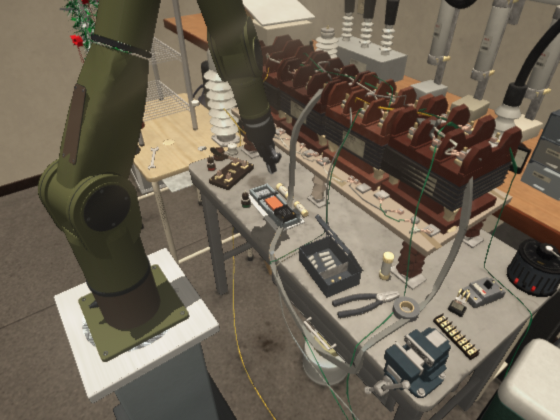

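```bash
cat > kin.py <<'E'
import numpy as np, itertools
from scipy.spatial.transform import Rotation as Ro
from scipy.optimize import least_squares
D=[([-73.121,39.53,-11.145,89.749,9.012,51.708,-12.323],[.16103,.60321,.23847],Ro.from_euler('xyz',[-175.95655,89.89232,-100.89271],degrees=True).as_matrix()),
([-11.6,25.3,-18.4,117.6,12.6,39.0,47.0],[.4228,.1386,.2591],np.array([[.0001,-.9966,.083],[-.0031,.083,.9965],[-1,-.0004,-.0031]])),
([-16.6,28.5,1.0,132.9,32.9,6.1,37.6],[.4556,.0603,.1997],np.array([[.2416,-.9677,.0712],[.0004,.0735,.9973],[-.9704,-.241,.0181]]))]
ax='zyzyzyz'
def fk(q,p,sg,RT):
    R=np.eye(3); x=np.zeros(3)
    offs=[(p[5],0,p[0]),None,(p[4],0,p[1]),None,(p[6],0,p[2]),None,(p[7],0,p[3])]
    # after joint i add offset
    for i in range(7):
        R=R@Ro.from_euler(ax[i],sg[i]*q[i],degrees=True).as_matrix()
        if offs[i] is not None: x=x+R@np.array(offs[i])
    return x,R@RT
if __name__=="__main__":
    best=[]
    for sg in itertools.product([1,-1],repeat=7):
        if sg[1]<0: continue
        Rs=[fk(q,np.zeros(8),sg,np.eye(3))[1].T@R for q,_,R in D]
        e=np.abs(Rs[0]-Rs[1]).max()+np.abs(Rs[0]-Rs[2]).max()
        best.append((e,sg,Rs[0]))
    best.sort(key=lambda b:b[0])
    for b in best[:3]: print(b)
    e,sg,RT=best[0]
    def res(p): return np.concatenate([(fk(q,p,sg,RT)[0]-x)*1000 for q,x,R in D]+[p[4:]*10])
    s=least_squares(res,[.35,.4,.4,.2,0,0,0,0]); print(s.x.round(4),s.fun.round(1))
E
python3 kin.py
```

```text
(np.float64(0.0014405798247524504), (-1, 1, -1, 1, -1, 1, -1), array([[ 4.35980597e-05, -2.82121625e-06, -9.99999999e-01],
       [-3.87616965e-06,  1.00000000e+00, -2.82138525e-06],
       [ 9.99999999e-01,  3.87629265e-06,  4.35980488e-05]]))
(np.float64(0.2912909321219991), (1, 1, -1, 1, -1, 1, 1), array([[-0.00281299,  0.85176372,  0.52391855],
       [-0.00217403, -0.52392459,  0.85176188],
       [ 0.99999368,  0.00125699,  0.00332556]]))
(np.float64(0.5769096564142459), (-1, 1, 1, 1, -1, 1, -1), array([[ 0.02845317,  0.2940126 , -0.95537794],
       [ 0.24197444,  0.92531281,  0.29196672],
       [ 0.96986534, -0.23948442, -0.04481545]]))
[ 0.374   0.5404  0.3454  0.3456 -0.0804  0.1234  0.0529  0.0108] [-20.2   7.9   0.9  -0.5  -9.6 -11.6  -1.4   7.   10.7  -0.8   1.2   0.5
   0.1]
```

```bash
cat > kin2.py <<'E'
import numpy as np
from kin import D,ax
from scipy.spatial.transform import Rotation as Ro
from scipy.optimize import least_squares
sg=(-1,1,-1,1,-1,1,-1); RT=np.array([[0,0,-1.],[0,1,0],[1,0,0]])
def fk(q,p):
    R=np.eye(3); x=np.zeros(3); P=p.reshape(7,3)
    for i in range(7):
        R=R@Ro.from_euler(ax[i],sg[i]*q[i],degrees=True).as_matrix(); x=x+R@P[i]
    return x,R@RT
p0=np.zeros((7,3)); p0[0,2]=.3;p0[2,2]=.4;p0[4,2]=.35;p0[6,2]=.3
w=np.full((7,3),30.); w[[0,2,4,6],2]=1; w[[1,3,5],2]=60; w[0,2]=1
def fit():
    s=least_squares(lambda p: np.concatenate([(fk(q,p)[0]-x)*1000 for q,x,R in D]+[w.ravel()*(p-p0.ravel())]),p0.ravel()); return s.x,s.fun
if __name__=="__main__":
    p,r=fit(); print((p.reshape(7,3)*1000).round(0)); print(r[:3*len(D)].round(1))
E
python3 kin2.py
```

```text
[[ -1.  -8. 326.]
 [ -1.  -8.   0.]
 [ -2.  -7. 572.]
 [  0.  -7.  -0.]
 [  2.  -6. 349.]
 [  4.  -6.   0.]
 [  1.  -2. 311.]]
[-0. -0. -0.  0.  0. -0. -0.  0.  0.]
```

```bash
cat > ik.py <<'E'
import numpy as np
from kin2 import *
p,_=fit()
lo=np.array([-172.22,-26.19,-84.43,7.71,-57.33,2.42,-152.13]); hi=np.array([172.22,119.32,86.54,146.69,237.33,119.75,152.13])
def Rt(t,yaw=4.3):
    # vertical tool, jaw z at 90-yaw.. deg
    R0=np.array([[0,-np.cos(np.radians(yaw)),np.sin(np.radians(yaw))],[0,np.sin(np.radians(yaw)),np.cos(np.radians(yaw))],[-1,0,0]])
    return Ro.from_rotvec([0,-np.radians(t),0]).as_matrix()@R0
def ik(q0,x,R):
    f=lambda q: np.concatenate([(fk(q,p)[0]-x)*1000, 200*Ro.from_matrix(R.T@fk(q,p)[1]).as_rotvec(), 0.02*(q-q0)])
    s=least_squares(f,np.clip(q0,lo,hi),bounds=(lo-30,hi+30)); return s.x,np.abs(s.fun[:6]).max()
if __name__=="__main__":
    q=np.array(D[-1][0]); 
    for t in [14,10,7,4,0]:
        for x in [(.493,.054,.15),(.493,.054,.04),(.498,.12,.04)]:
            qq,e=ik(q,np.array(x),Rt(t)); print(t,x,qq.round(1),e.round(2))
E
python3 ik.py
```

```text
14 (0.493, 0.054, 0.15) [-17.3  36.5   5.7 130.3  33.7  -0.4  38.9] 0.0
14 (0.493, 0.054, 0.04) [-22.5  52.5  14.9 133.2  24.4 -20.2  46.9] 0.01
14 (0.498, 0.12, 0.04) [-30.4  52.3  14.2 130.1  22.  -15.6  40.9] 0.01
10 (0.493, 0.054, 0.15) [-10.4  36.3  -4.2 126.5  32.8   8.9  40.1] 0.0
10 (0.493, 0.054, 0.04) [-19.3  51.1  10.4 129.8  29.7 -11.7  42.6] 0.01
10 (0.498, 0.12, 0.04) [-26.4  51.    9.1 126.7  27.2  -7.6  37.2] 0.01
7 (0.493, 0.054, 0.15) [ -6.5  36.8  -9.6 123.6  29.7  15.1  43.5] 0.01
7 (0.493, 0.054, 0.04) [-15.9  50.3   5.5 127.1  33.1  -5.   39.9] 0.0
7 (0.498, 0.12, 0.04) [-22.6  50.4   3.9 124.1  30.1  -1.1  35.3] 0.0
4 (0.493, 0.054, 0.15) [ -3.9  37.5 -13.1 120.7  26.2  20.5  47.2] 0.01
4 (0.493, 0.054, 0.04) [-11.8  49.9  -0.5 124.4  34.5   2.2  39.1] 0.0
4 (0.498, 0.12, 0.04) [-18.4  50.2  -1.9 121.4  30.9   5.5  35.4] 0.0
0 (0.493, 0.054, 0.15) [ -1.7  38.7 -16.  117.   22.1  27.2  51.6] 0.01
0 (0.493, 0.054, 0.04) [ -6.8  50.2  -7.9 120.5  32.5  11.3  41.8] 0.01
0 (0.498, 0.12, 0.04) [-13.6  50.6  -8.6 117.6  29.   13.8  38.3] 0.01
```

```bash
python3 - <<'E'
import numpy as np
from h import *
for n,tag in [("top",0),("scene",0),("wrist",1),("wrist",2)]:
    g=np.load(f"pics/{n}{tag}.npz"); W=cloud(g).reshape(-1,3)
    m=(W[:,0]>0.52)&(W[:,0]<0.62)&(W[:,1]>0.05)&(W[:,1]<0.13)
    print(n,tag)
    for z in np.arange(.05,.40,.03):
        q=W[m&(abs(W[:,2]-z)<.015)]; 
        if z<.2: q=q[q[:,0]<.57]
        if len(q)>3: print(round(z,2),len(q),np.percentile(q[:,0],[2,50,98]).round(3),np.percentile(q[:,1],[2,50,98]).round(3))
E
```

```text
top 0
0.05 44 [0.527 0.537 0.549] [0.076 0.085 0.1  ]
0.08 17 [0.539 0.543 0.555] [0.09  0.092 0.101]
0.11 14 [0.545 0.547 0.556] [0.091 0.097 0.105]
0.14 6 [0.545 0.547 0.552] [0.093 0.093 0.099]
0.17 12 [0.546 0.548 0.56 ] [0.092 0.096 0.105]
0.2 11 [0.545 0.55  0.608] [0.08  0.096 0.106]
0.23 16 [0.546 0.549 0.563] [0.092 0.095 0.1  ]
0.26 26 [0.549 0.555 0.565] [0.093 0.097 0.105]
0.29 72 [0.557 0.571 0.585] [0.092 0.099 0.106]
0.32 80 [0.578 0.593 0.615] [0.092 0.097 0.105]
0.35 27 [0.606 0.614 0.619] [0.093 0.096 0.101]
scene 0
0.05 65 [0.529 0.539 0.553] [0.077 0.088 0.101]
0.08 53 [0.54  0.548 0.557] [0.091 0.095 0.105]
0.11 48 [0.544 0.551 0.559] [0.093 0.096 0.11 ]
0.14 55 [0.545 0.55  0.561] [0.092 0.096 0.106]
0.17 55 [0.545 0.552 0.563] [0.093 0.097 0.104]
0.2 56 [0.546 0.552 0.563] [0.092 0.096 0.103]
0.23 60 [0.547 0.553 0.564] [0.092 0.096 0.105]
0.26 75 [0.551 0.56  0.574] [0.093 0.096 0.105]
0.29 91 [0.559 0.575 0.595] [0.091 0.096 0.108]
0.32 92 [0.582 0.599 0.619] [0.092 0.096 0.105]
0.35 23 [0.607 0.614 0.62 ] [0.092 0.096 0.104]
wrist 1
0.05 266 [0.526 0.534 0.547] [0.079 0.089 0.097]
0.08 60 [0.538 0.54  0.551] [0.091 0.094 0.096]
wrist 2
0.05 552 [0.526 0.536 0.549] [0.079 0.089 0.103]
0.08 437 [0.539 0.542 0.555] [0.091 0.096 0.105]
0.11 555 [0.543 0.546 0.557] [0.093 0.099 0.108]
0.14 385 [0.544 0.546 0.557] [0.093 0.098 0.106]
```

```bash
python3 - <<'E'
import cv2,numpy as np
from h import *
f=np.load("pics/scene2.npz"); im=f["image"][:,:,::-1]
c=im[20:220,190:330]; cv2.imwrite("pics/scene2c.png",cv2.resize(c,None,fx=3,fy=3,interpolation=cv2.INTER_CUBIC))
W=cloud(f).reshape(-1,3)
# tool axis line
tcp=np.array([.4556,.0603,.1997]); a=np.array([.2416,.0004,-.9704]);
d=W-tcp; s=-(d@a); L=d+s[:,None]*a
r=np.linalg.norm(L,axis=1)
perp=np.array([.9704,0,.2416])
for k in np.arange(0,.42,.02):
    q=L[(abs(s-k)<.01)&(r<.13)]
    if len(q): print(round(k,2),len(q),"x",np.percentile(q@perp,[1,99]).round(3),"y",np.percentile(q[:,1],[1,99]).round(3))
E
```

```text
0.0 75 x [-0.011  0.113] y [-0.014  0.043]
0.02 94 x [-0.011  0.124] y [-0.014  0.045]
0.04 85 x [-0.014  0.124] y [-0.038  0.043]
0.06 88 x [-0.018  0.123] y [-0.053  0.051]
0.08 144 x [-0.019  0.008] y [-0.062  0.02 ]
0.1 118 x [-0.02   0.018] y [-0.047  0.016]
0.12 117 x [-0.036  0.024] y [-0.039  0.006]
0.14 206 x [-0.037  0.03 ] y [-0.038  0.006]
0.16 274 x [-0.037  0.032] y [-0.039  0.013]
0.18 176 x [-0.037  0.028] y [-0.039  0.009]
0.2 231 x [-0.037  0.031] y [-0.038  0.007]
0.22 241 x [-0.035  0.028] y [-0.037  0.008]
0.24 240 x [-0.035  0.029] y [-0.037  0.008]
0.26 257 x [-0.035  0.029] y [-0.037  0.01 ]
0.28 329 x [-0.038  0.031] y [-0.04   0.008]
0.3 252 x [-0.055  0.049] y [-0.055  0.002]
0.32 420 x [-0.058  0.053] y [-0.059 -0.004]
0.34 496 x [-0.058  0.053] y [-0.059 -0.004]
0.36 446 x [-0.059  0.052] y [-0.059 -0.003]
0.38 521 x [-0.057  0.049] y [-0.059 -0.   ]
0.4 477 x [-0.05  0.04] y [-0.05   0.007]
```

View pics/scene2c.png

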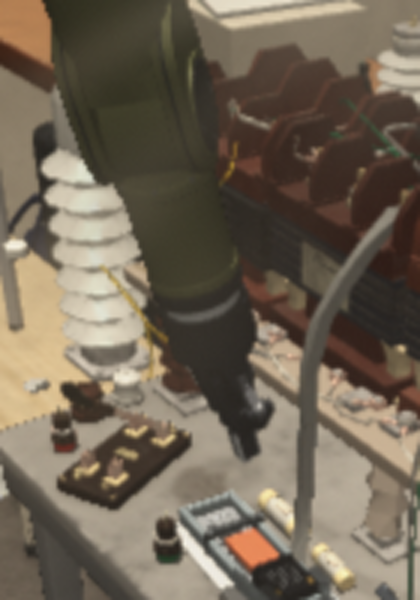

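>>> {"fn": "send_rows", "kwargs": {
  "fingers": [1,1,1,1,1,1,1,1,1,1],
  "xyz": [
    [0,0,0],
    [0,0,0],
    [0,0,0],
    [0,0,0],
    [0.6,-0.3,0],
    [0.6,-0.3,0],
    [0.6,0,-1],
    [0.6,0,-2],
    [0.6,0,-2],
    [0,0,-2]
  ],
  "delta_rot": [
    [0,3.5,0],
    [0,3.5,0],
    [0,3.5,0],
    [0,3.5,0],
    [0,0,0],
    [0,0,0],
    [0,0,0],
    [0,0,0],
    [0,0,0],
    [0,0,0]
  ]
}}

```text
clock: 3.8
ee_pos: [0.4871, 0.0539, 0.1283]
tool_rot: [-87.0, 89.8, -1.3]
force: [-0.2, -1.5, 0.2]
finger_gap: -0.0003
```

>>> {"fn": "send_rows", "kwargs": {
  "fingers": [1,1,1,1],
  "xyz": [
    [0,0,-2],
    [0,0,-2],
    [0,0,0],
    [0,0,0]
  ],
  "delta_rot": [
    [0,0,0],
    [0,0,0],
    [0,0,0],
    [0,0,0]
  ]
}}

```text
clock: 4.13
ee_pos: [0.4849, 0.0539, 0.0886]
tool_rot: [122.3, 89.8, -151.9]
force: [-0.1, 0.1, 1.2]
finger_gap: -0.0006
```

```bash
python3 snap.py 3 wrist scene;  python3 - <<'E'
import cv2,numpy as np
f=np.load("pics/scene3.npz"); im=f["image"][:,:,::-1]
c=im[120:240,190:340]; cv2.imwrite("pics/scene3c.png",cv2.resize(c,None,fx=5,fy=5,interpolation=cv2.INTER_CUBIC))
E
```

```text
4.2333 [0.4863 0.0542 0.0901] [ 0.2435 -0.1454 -0.3317] [ -3.9  44.8 -12.8 119.7  29.6  18.5  44.4]
[[ 0.0011 -0.9973  0.0733]
 [ 0.0001  0.0733  0.9973]
 [-1.     -0.0011  0.0001]]
```

View pics/wrist3.png

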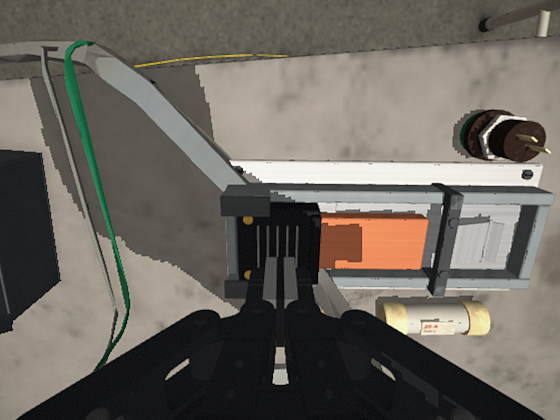

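View pics/scene3c.png

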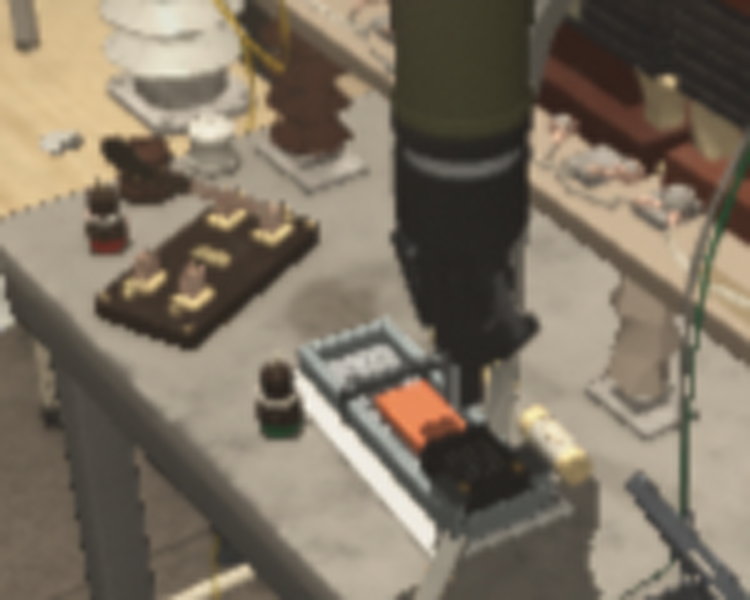

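```bash
python3 - <<'E'
import cv2,numpy as np
f=np.load("pics/wrist3.npz"); im=f["image"][:,:,::-1]
S=4; u0,v0=215,150
c=cv2.resize(im[v0:v0+150,u0:u0+190],None,fx=S,fy=S,interpolation=cv2.INTER_CUBIC)
K,R,t=f["K"],f["R"],f["t"]
a=np.radians(85.7); d=np.array([np.cos(a),np.sin(a)]); n=np.array([-np.sin(a),np.cos(a)]); o=np.array([.496,.116])
def pr(X):
    q=K@(R@X+t); return ((q[:2]/q[2]-[u0,v0]+.5)*S-.5)
def G(x,y,z): return np.r_[o+d*x/1000+n*y/1000,z/1000]
def poly(pts,col,closed=True): cv2.polylines(c,[np.array([pr(p) for p in pts]).round().astype(int)],closed,col,1)
for y in(-26.5,26.5): poly([G(-93,y,26),G(99,y,26)],(0,255,0))
poly([G(38,-34,34.5),G(46,-34,34.5),G(46,34,34.5),G(38,34,34.5)],(0,255,255))
lx=-36
poly([G(lx-4,-18,30),G(lx+65,-18,30),G(lx+65,18,30),G(lx-4,18,30)],(255,0,255))
poly([G(lx-10,-25,42),G(lx-4,-25,42),G(lx-4,25,42),G(lx-10,25,42)],(255,0,0))
poly([G(lx-55,-25,36),G(lx-10,-25,36),G(lx-10,25,36),G(lx-55,25,36)],(255,255,0))
for s in(1,-1): poly([G(-99,s*22,40),G(-70,s*22,40),G(-70,s*35,40),G(-99,s*35,40)],(0,0,255))
tip=np.array([.4863,.0542,.0821])
for p in [tip,G(lx-28,0,36)]: cv2.circle(c,tuple(pr(p).round().astype(int)),4,(0,165,255),1); print(pr(p))
cv2.imwrite("pics/wrist3m.png",c)
E
```

```text
[264.79593181 513.84390596]
[253.32990677 386.16744503]
```

View pics/wrist3m.png

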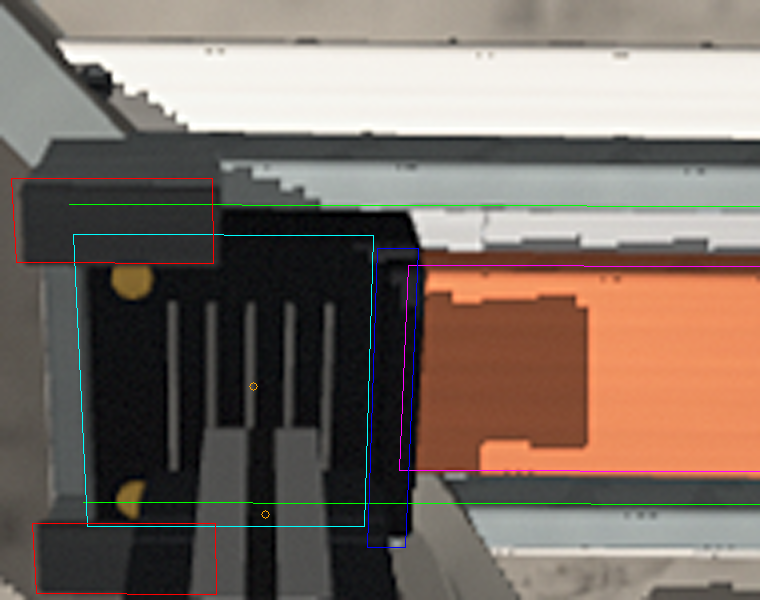

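>>> {"fn": "send_rows", "kwargs": {
  "fingers": [1,1,1,1,1,1],
  "xyz": [
    [0.2,0.4,-1.5],
    [0,0,-1.5],
    [0,0,-1],
    [0,0,-0.2],
    [0,0,0],
    [0,0,0]
  ],
  "delta_rot": [
    [0,0,0],
    [0,0,0],
    [0,0,0],
    [0,0,0],
    [0,0,0],
    [0,0,0]
  ]
}}

```text
clock: 4.73
ee_pos: [0.4887, 0.058, 0.0483]
tool_rot: [-70.4, 89.9, 15.4]
force: [-0.2, 0.8, -0.4]
finger_gap: -0.0001
```

>>> {"fn": "send_rows", "kwargs": {
  "fingers": [1,1,1,1,1],
  "xyz": [
    [0,0,-0.2],
    [0,0,-0.2],
    [0,0,-0.2],
    [0,0,0],
    [0,0,0]
  ],
  "delta_rot": [
    [0,0,0],
    [0,0,0],
    [0,0,0],
    [0,0,0],
    [0,0,0]
  ]
}}

```text
clock: 5.15
ee_pos: [0.4887, 0.0579, 0.0417]
tool_rot: [-73.6, 89.9, 12.2]
force: [0.7, 0.2, 4.9]
finger_gap: 0.0001
```

>>> {"fn": "send_rows", "kwargs": {
  "fingers": [1,1,1,1,1],
  "xyz": [
    [0,0,-0.2],
    [0,0,-0.2],
    [0,0,-0.1],
    [0,0,0],
    [0,0,0]
  ],
  "delta_rot": [
    [0,0,0],
    [0,0,0],
    [0,0,0],
    [0,0,0],
    [0,0,0]
  ]
}}

```text
clock: 5.57
ee_pos: [0.4887, 0.058, 0.0381]
tool_rot: [-86.8, 89.9, -1.0]
force: [-1.6, 0.5, 22.7]
finger_gap: -0.0002
```

>>> {"fn": "send_rows", "kwargs": {
  "fingers": [1,1,1,1,1,1,1,1,1,1],
  "xyz": [
    [0.02,0.2,0],
    [0.02,0.3,0],
    [0.02,0.3,0],
    [0.02,0.3,0],
    [0.02,0.3,0],
    [0.02,0.3,0],
    [0.02,0.3,0],
    [0.02,0.3,0],
    [0,0,0],
    [0,0,0]
  ],
  "delta_rot": [
    [0,0,0],
    [0,0,0],
    [0,0,0],
    [0,0,0],
    [0,0,0],
    [0,0,0],
    [0,0,0],
    [0,0,0],
    [0,0,0],
    [0,0,0]
  ]
}}

```text
clock: 6.4
ee_pos: [0.4909, 0.08, 0.0381]
tool_rot: [-108.0, 89.8, -22.3]
force: [-0.8, -2.7, 21.0]
finger_gap: 0.0002
```

```bash
python3 snap.py 4 wrist;  python3 - <<'E'
import cv2,numpy as np
f=np.load("pics/wrist4.npz"); im=f["image"][:,:,::-1]
c=im[130:330,160:460]; cv2.imwrite("pics/wrist4c.png",cv2.resize(c,None,fx=2.6,fy=2.6,interpolation=cv2.INTER_CUBIC))
E
```

```text
6.45 [0.4909 0.08   0.0381] [-0.8043 -2.081  20.2835] [-10.   50.7  -7.6 119.3  30.8  11.7  40.6]
[[ 0.0031 -0.9972  0.075 ]
 [-0.0012  0.075   0.9972]
 [-1.     -0.0032 -0.001 ]]
```

View pics/wrist4c.png

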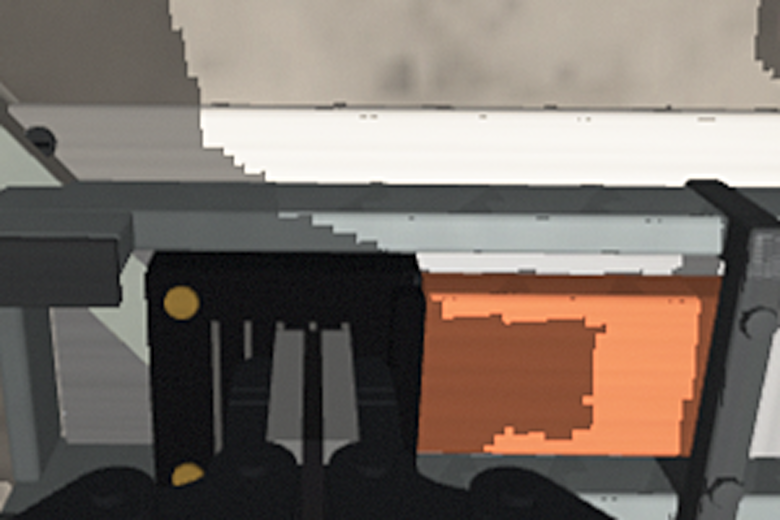

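>>> {"fn": "send_rows", "kwargs": {
  "fingers": [1,1,1,1,1,1,1,1,1,1],
  "xyz": [
    [0.02,0.3,0],
    [0.02,0.3,0],
    [0.02,0.3,0],
    [0.02,0.3,0],
    [0.03,0.3,0],
    [0.02,0.3,0],
    [0.02,0.3,0],
    [0.03,0.3,0],
    [0,0,0],
    [0,0,0]
  ],
  "delta_rot": [
    [0,0,0],
    [0,0,0],
    [0,0,0],
    [0,0,0],
    [0,0,0],
    [0,0,0],
    [0,0,0],
    [0,0,0],
    [0,0,0],
    [0,0,0]
  ]
}}

```text
clock: 7.28
ee_pos: [0.4922, 0.1018, 0.038]
tool_rot: [-157.9, 89.7, -72.3]
force: [-0.3, -4.7, 21.1]
finger_gap: 0.0003
```

```bash
python3 snap.py 5 wrist;  python3 - <<'E'
import cv2,numpy as np
f=np.load("pics/wrist5.npz"); im=f["image"][:,:,::-1]
c=im[130:330,160:460]; cv2.imwrite("pics/wrist5c.png",cv2.resize(c,None,fx=2.6,fy=2.6,interpolation=cv2.INTER_CUBIC))
E
```

```text
7.3333 [0.4922 0.1018 0.0381] [-0.0908 -5.7542 20.7056] [-12.4  50.8  -7.7 118.3  29.7  12.7  39.2]
[[ 0.0016 -0.9971  0.0767]
 [-0.0045  0.0767  0.997 ]
 [-1.     -0.0019 -0.0044]]
```

View pics/wrist5c.png

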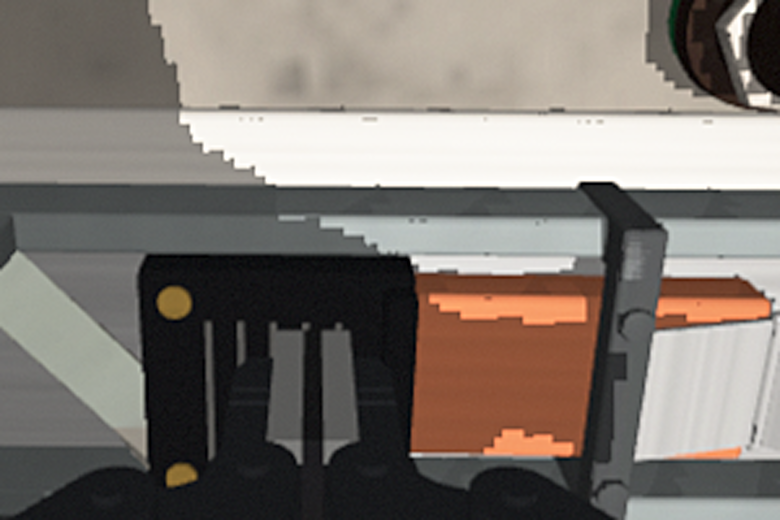

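>>> {"fn": "send_rows", "kwargs": {
  "fingers": [1,1,1,1,1,1,1,1,1,1],
  "xyz": [
    [0.02,0.3,0],
    [0.02,0.3,0],
    [0.02,0.3,0],
    [0.02,0.3,0],
    [0.03,0.3,0],
    [0.02,0.3,0],
    [0.02,0.2,0],
    [0.01,0.1,0],
    [0,0,0],
    [0,0,0]
  ],
  "delta_rot": [
    [0,0,0],
    [0,0,0],
    [0,0,0],
    [0,0,0],
    [0,0,0],
    [0,0,0],
    [0,0,0],
    [0,0,0],
    [0,0,0],
    [0,0,0]
  ]
}}

```text
clock: 8.17
ee_pos: [0.494, 0.1239, 0.038]
tool_rot: [-140.3, 89.8, -54.6]
force: [-0.8, -3.3, 18.8]
finger_gap: 0.0
```

```bash
cat > ov.py <<'E'
import sys,cv2,numpy as np
tag=sys.argv[1]; lx=float(sys.argv[2]); z=12.
f=np.load(f"pics/wrist{tag}.npz"); im=f["image"][:,:,::-1]
S=3; u0,v0=190,140
c=cv2.resize(im[v0:v0+180,u0:u0+260],None,fx=S,fy=S,interpolation=cv2.INTER_CUBIC)
K,R,t=f["K"],f["R"],f["t"]
a=np.radians(85.7); d=np.array([np.cos(a),np.sin(a)]); n=np.array([-np.sin(a),np.cos(a)]); o=np.array([.496,.116])
def pr(X):
    q=K@(R@X+t); return ((q[:2]/q[2]-[u0,v0]+.5)*S-.5)
def G(x,y,z): return np.r_[o+d*x/1000+n*y/1000,z/1000]
def poly(pts,col,closed=True): cv2.polylines(c,[np.array([pr(p) for p in pts]).round().astype(int)],closed,col,1)
poly([G(38,-34,34.5),G(46,-34,34.5),G(46,34,34.5),G(38,34,34.5)],(0,255,255))
poly([G(99,-26,26),G(99,26,26)],(0,255,0))
poly([G(lx-4,-18,z+12),G(lx+65,-18,z+12),G(lx+65,18,z+12),G(lx-4,18,z+12)],(255,0,255))
poly([G(lx-10,-25,z+24),G(lx-4,-25,z+24),G(lx-4,25,z+24),G(lx-10,25,z+24)],(255,0,0))
poly([G(lx-55,-25,z+18),G(lx-10,-25,z+18),G(lx-10,25,z+18),G(lx-55,25,z+18)],(255,255,0))
cv2.imwrite(f"pics/wrist{tag}m.png",c)
E
python3 snap.py 6 wrist; python3 ov.py 6 28
```

```text
8.2167 [0.4941 0.1238 0.038 ] [-1.1033 -3.3156 19.6874] [-14.5  51.   -8.1 117.2  28.7  13.6  38. ]
[[ 0.0021 -0.9971  0.076 ]
 [-0.0028  0.076   0.9971]
 [-1.     -0.0023 -0.0027]]
```

View pics/wrist6m.png

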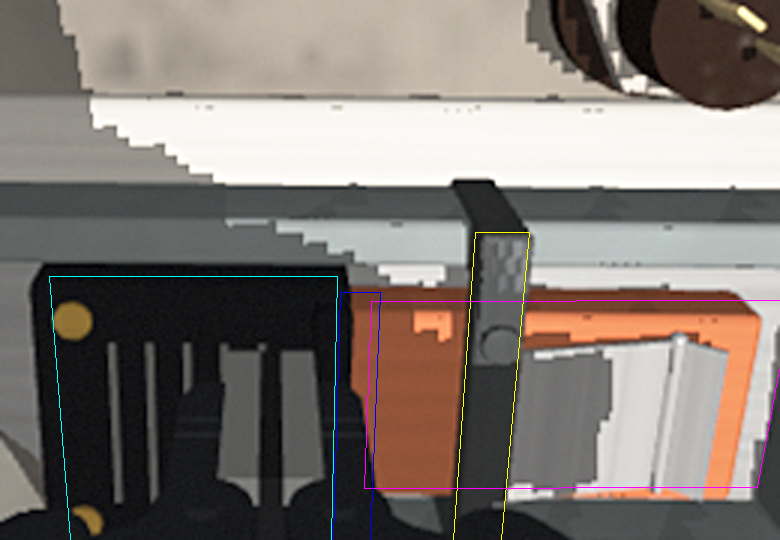

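>>> {"fn": "send_rows", "kwargs": {
  "fingers": [1,1,1,1,1,1],
  "xyz": [
    [0.02,0.2,0],
    [0.02,0.2,0],
    [0.01,0.2,0],
    [0.01,0.2,0],
    [0,0,0],
    [0,0,0]
  ],
  "delta_rot": [
    [0,0,0],
    [0,0,0],
    [0,0,0],
    [0,0,0],
    [0,0,0],
    [0,0,0]
  ]
}}

```text
clock: 8.72
ee_pos: [0.4947, 0.1319, 0.038]
tool_rot: [-138.1, 89.8, -52.4]
force: [0.2, -3.2, 20.1]
finger_gap: 0.0
```

>>> {"fn": "send_rows", "kwargs": {
  "fingers": [1,1,1,1],
  "xyz": [
    [0.01,0.1,0],
    [0.01,0.1,0],
    [0,0,0],
    [0,0,0]
  ],
  "delta_rot": [
    [0,0,0],
    [0,0,0],
    [0,0,0],
    [0,0,0]
  ]
}}

```text
clock: 9.05
ee_pos: [0.4948, 0.1336, 0.038]
tool_rot: [-145.4, 89.8, -59.8]
force: [-1.2, -3.6, 19.0]
finger_gap: 0.0002
```

```bash
python3 snap.py 7 wrist; python3 ov.py 7 34
```

```text
9.1 [0.4948 0.1335 0.038 ] [-1.1693 -4.2375 19.7485] [-15.4  51.1  -8.3 116.7  28.3  14.2  37.5]
[[ 0.0019 -0.9971  0.0762]
 [-0.0032  0.0762  0.9971]
 [-1.     -0.0022 -0.0031]]
```

View pics/wrist7m.png

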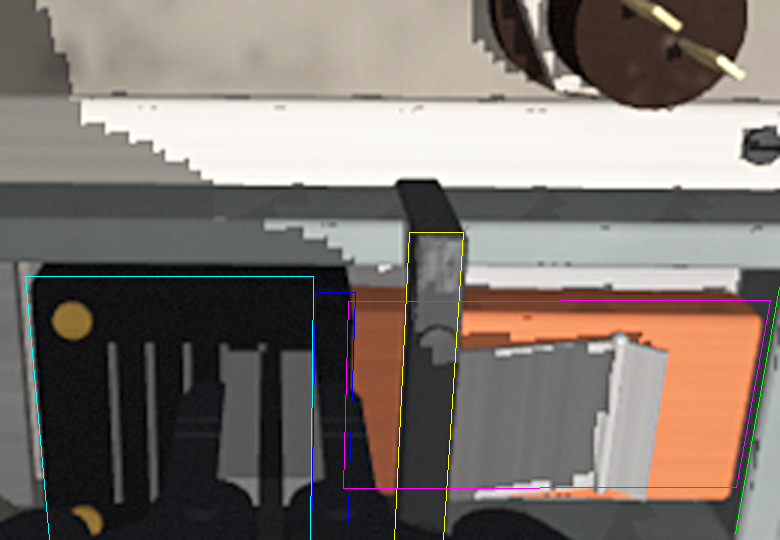

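>>> {"fn": "send_rows", "kwargs": {
  "fingers": [1,1,1,1],
  "xyz": [
    [0.01,0.1,0],
    [0.01,0.1,0],
    [0,0,0],
    [0,0,0]
  ],
  "delta_rot": [
    [0,0,0],
    [0,0,0],
    [0,0,0],
    [0,0,0]
  ]
}}

```text
clock: 9.43
ee_pos: [0.4949, 0.1346, 0.038]
tool_rot: [-158.5, 89.7, -73.0]
force: [-0.8, -6.0, 20.4]
finger_gap: 0.0004
```

>>> {"fn": "send_rows", "kwargs": {
  "fingers": [1,1,1,1,1],
  "xyz": [
    [0,0.15,0],
    [0,0.15,0],
    [0,0,0],
    [0,0,0],
    [0,0,0]
  ],
  "delta_rot": [
    [0,0,0],
    [0,0,0],
    [0,0,0],
    [0,0,0],
    [0,0,0]
  ]
}}

```text
clock: 9.85
ee_pos: [0.4949, 0.1347, 0.038]
tool_rot: [-171.7, 89.5, -86.2]
force: [1.0, -10.5, 20.3]
finger_gap: 0.0002
```

```bash
python3 snap.py 8 wrist; python3 ov.py 8 34
```

```text
9.9 [0.4949 0.1347 0.038 ] [-0.064  -9.8851 21.3915] [-15.8  51.1  -8.1 116.4  28.1  14.5  37.2]
[[ 0.0005 -0.9969  0.0792]
 [-0.0088  0.0792  0.9968]
 [-1.     -0.0012 -0.0088]]
```

View pics/wrist8m.png

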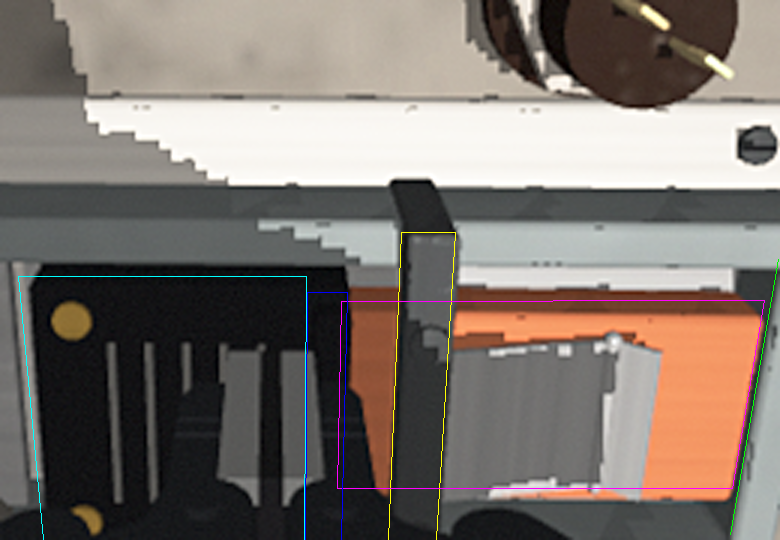

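>>> {"fn": "send_rows", "kwargs": {
  "fingers": [1,1,1,1],
  "xyz": [
    [0,-0.1,0],
    [0,-0.1,0],
    [0,-0.05,0],
    [0,0,0]
  ],
  "delta_rot": [
    [0,0,0],
    [0,0,0],
    [0,0,0],
    [0,0,0]
  ]
}}

```text
clock: 10.23
ee_pos: [0.4949, 0.1346, 0.038]
tool_rot: [-161.6, 89.7, -76.1]
force: [-0.1, -6.6, 20.0]
finger_gap: -0.0002
```

>>> {"fn": "send_rows", "kwargs": {
  "fingers": [1,1,1,1,1,1,1],
  "xyz": [
    [0,0,0.1],
    [0,0,0.1],
    [0,0,0.3],
    [0,-0.1,0.5],
    [0,-0.1,1.0],
    [0,0,1.0],
    [0,0,0]
  ],
  "delta_rot": [
    [0,0,0],
    [0,0,0],
    [0,0,0],
    [0,0,0],
    [0,0,0],
    [0,0,0],
    [0,0,0]
  ]
}}

```text
clock: 10.82
ee_pos: [0.4954, 0.1378, 0.0685]
tool_rot: [-46.6, 89.7, 39.2]
force: [0.7, -0.3, 0.9]
finger_gap: -0.0002
```

```bash
python3 snap.py 9 wrist; python3 ov.py 9 34
```

```text
10.8667 [0.4952 0.1377 0.0678] [-0.4779  0.2699 -0.1156] [-13.9  47.9 -11.1 116.1  27.1  18.1  38.5]
[[ 0.003  -0.9973  0.0733]
 [ 0.0027  0.0733  0.9973]
 [-1.     -0.0028  0.0029]]
```

View pics/wrist9m.png

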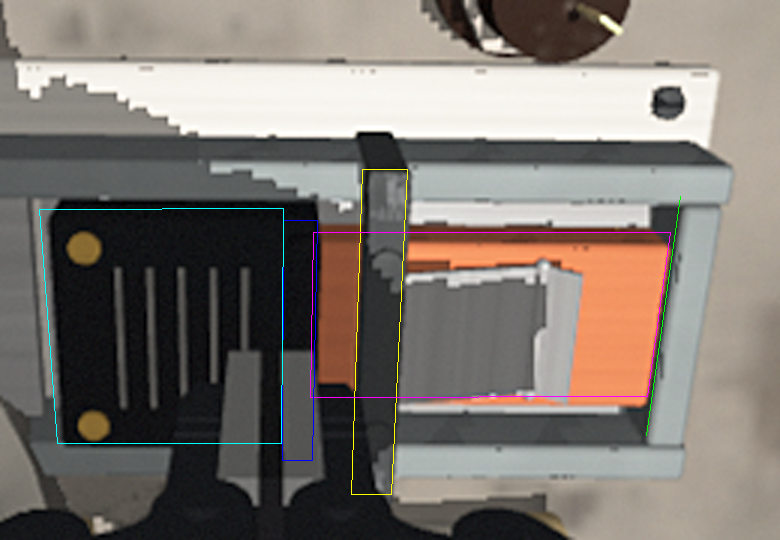

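>>> {"fn": "send_rows", "kwargs": {
  "fingers": [1,1,1,1,1,1,1,1,1,1],
  "xyz": [
    [0,0,1.5],
    [-0.5,0,2],
    [-1,0,2],
    [-1,0,2],
    [-1,0,2],
    [-1,0,2],
    [-1,0,1],
    [-0.5,0,0],
    [0,0,0],
    [0,0,0]
  ],
  "delta_rot": [
    [0,0,0],
    [0,0,0],
    [0,0,0],
    [0,0,0],
    [0,0,0],
    [0,0,0],
    [0,0,0],
    [0,0,0],
    [0,0,0],
    [0,0,0]
  ]
}}

```text
clock: 11.7
ee_pos: [0.4341, 0.1365, 0.1908]
tool_rot: [93.6, 90.0, 179.4]
force: [0.9, 0.1, -0.5]
finger_gap: 0.0002
```

```bash
python3 snap.py 10 wrist scene; python3 ov.py 10 34; python3 - <<'E'
import cv2,numpy as np
from h import *
f=np.load("pics/scene10.npz"); im=f["image"][:,:,::-1]
c=im[150:250,210:340]; cv2.imwrite("pics/scene10c.png",cv2.resize(c,None,fx=6,fy=6,interpolation=cv2.INTER_CUBIC))
g=np.load("pics/wrist10.npz"); W=cloud(g).reshape(-1,3)
a=np.radians(85.7); d=np.array([np.cos(a),np.sin(a)]); n=np.array([-np.sin(a),np.cos(a)]); o=np.array([.496,.116])
X=(W[:,:2]-o)@d*1000; Y=(W[:,:2]-o)@n*1000; Z=W[:,2]*1000
def z(nm,x0,x1,y0,y1):
    q=Z[(X>x0)&(X<x1)&(Y>y0)&(Y<y1)]; print(nm,len(q),np.percentile(q,[10,50,90]).round(1) if len(q) else '')
z("bed -85..-30",-66,-30,-18,20); z("block",-15,18,-20,20); z("blade front",80,95,-12,12); z("floor side",50,95,21,24); z("blade mid",31,36,-15,15); z("rail",-20,30,29,33);z("desk",-60,60,60,75)
E
```

```text
11.8 [0.4344 0.1364 0.1905] [-0.1421 -0.696   0.3956] [-10.9  32.8 -19.  120.8  20.8  29.6  40.4]
[[-0.0007 -0.9973  0.0741]
 [-0.0001  0.0741  0.9973]
 [-1.      0.0007 -0.0001]]
bed -85..-30 1196 [16.8 17.7 18.6]
block 975 [29.  29.9 30.7]
blade front 293 [23.1 23.9 25. ]
floor side 0 
blade mid 120 [22.9 23.7 24.6]
rail 242 [18.3 25.5 26.6]
desk 14119 [  0.3 242.4 263. ]
```

View pics/wrist10.png

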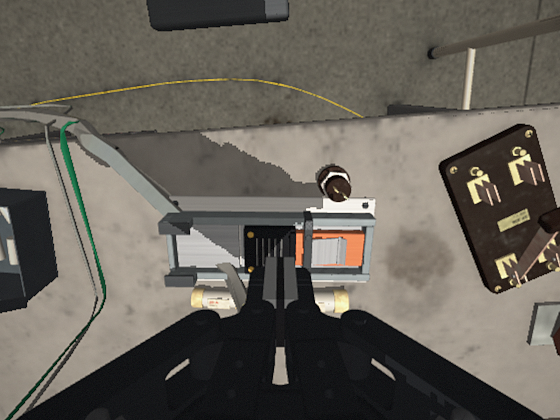

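View pics/scene10c.png

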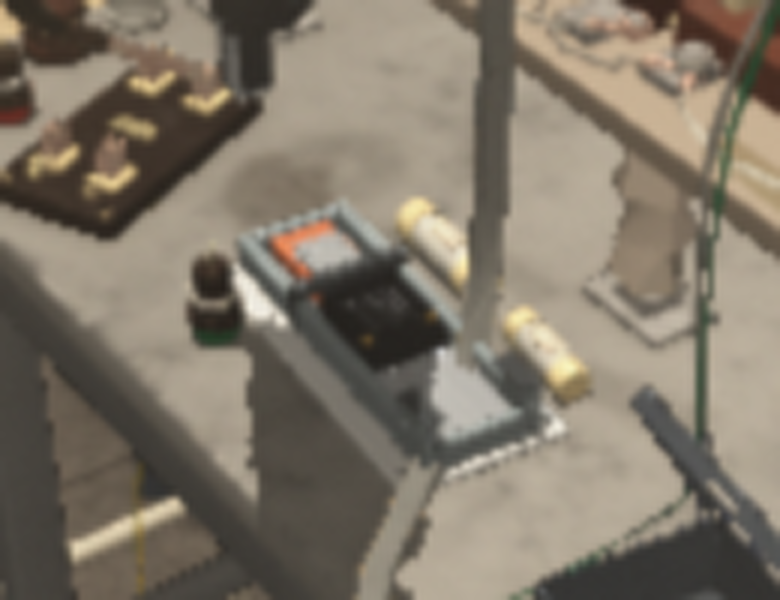

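```bash
python3 -c "
from workcell import ctrl
print(ctrl.sense()['force']); print(ctrl.sign_off())"
```

```text
[-0.14205116 -0.69596318  0.39558956]
the job is handed in; nothing more can be done
None
```

The link is home against the end stop, the bed is up behind it, and I handed the job in at about 11.8 s. The hand-in reports no verdict.

**What I did:** I pressed the link down with closed fingertips at about 20 N, then slid it about 69 mm under the gate and leaf spring. I stopped when the blade no longer moved and the push had risen to about 10 N. Then I eased the push, lifted straight up and backed the arm away.

**Last checks:**

| Check | Measured | Expected |
|---|---|---|
| Top of the bed above the desk | 17.7 mm | 18 mm |
| Top of the block | 29.9 mm | 30 mm |
| Top of the blade | 23.9 mm | 24 mm |

- The blade front lies at the stop face in the overlay image, to within about 1 mm, and the leaf spring rests on the blade.
- The tool touches nothing; its force reading was noise below 1 N.
- In the last pictures the two lying fuses and the pilot lamp stand where they were. I did not measure them. I did not look closely at the tape, the standing fuse or the insulator; the arm did not go near them.

**Deviations:**
- I first tilted the hand 14° to stay clear of the hanging cable. That brought joint 6 near its limit, so I went back to a vertical tool. By my estimate this kept about 15 mm from the cable.
- My guide position and the wrist-camera overlay disagreed by about 1–2 mm. I took the end position from contact with the stop instead.

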